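# Pack the catering kit case and click it shut

### The arm

A 7-joint arm with a two-finger parallel gripper is mounted at the origin on a cart in front of the work surface, level with it; the furniture and walls round the work are solid. World frame = base frame: x ahead of the robot, y to its left, z up, the work surface at z = 0. Lengths are in m, angles in rad, forces in N, time in s.
With the tool pointing down it reaches from about 0.4 to 0.85 m from the base axis. Payload 4.5 kg.
Tool frame: the origin (TCP) lies at the very end of the fingers, on their centre line; the grasp point (between the pads) lies 19 mm behind it; z points along the fingers, y is the line along which they close (so a half turn about z gives the same grasp; the last joint's range is limited). The gripper opens to 88 mm and grips with 3 to 60 N. Pads are 18 mm wide; open, the fingers measure 123 mm over their backs; the gripper's body (75 mm by 187 mm) begins 45 mm behind the grasp point.
Start: joints at [-1.283, 0.689, -0.195, 1.565, 0.157, 0.902, -0.215], TCP at [0.157, 0.605, 0.239] pointing down, gripper open.
Joint ranges: [-3.01, 3.01], [-0.46, 2.08], [-1.47, 1.51], [0.13, 2.56], [-1, 4.14], [0.04, 2.09], [-2.66, 2.66]. Speed limits (rad/s): [2.57, 2.57, 3.14, 3.14, 3.14, 3.14, 3.14].

### API

Orientations are given as a unit quaternion [w, x, y, z].
In Python, from bench import env, viewer gives the robot as it stands. The module is installed in compiled form; this text tells all that it offers.
- The arm moves only by the shell command python3 -m handwheel 'ROWS' [FORCE]. ROWS is JSON, a list of rows, each a list of 7 numbers: the shift along the tool's x, y, z in mm, then the turn, a rotation vector about the tool's x, y, z in rad, then the finger opening in mm, from 0 to 88.1. In form: [[dx, dy, dz, wx, wy, wz, gripper], ...]. A call has 1 to 20 rows; each row shifts and turns the commanded pose from where the row before left it, along the tool's axes as they then stand; what a row does not reach is not made up. A row lasts 1/12 s, in which the tool goes at most 41.7 mm and 7.16 degrees, less where a joint would pass 70% of its speed; a pose out of reach is approached as far as the arm can. A call with a gripper value outside its range is refused whole. The fingers move at their own pace and stop on an object; FORCE is the grip in N (left out, the last holds). Time passes only in rows, so rows that do not move let the fingers close. It gives the time, the measured TCP pose, the force, the opening and the grip force at its end, in the units of the state.
- env.observe(): the state, without advancing time (a new reading comes with each control period).
- viewer.camera(name): name is "scene" or "top" or "wrist"; returns a dict with "color" (420x560x3 uint8, red, green, blue), "z_map" (420x560 float32, m along the optical axis (not along the pixel's ray), 0 where there is no reading), "mtx" (3x3 intrinsics, pixels), "k1" (the pictures are not rectified: a ray, as slopes to the right and down, at radius r is drawn at 1 + k1 r^2 times it, then the intrinsics apply), "R" (3x3) and "t" (3): a world point X has camera coordinates R X + t; the wrist camera has in their place "mount" (4x4, takes a point from camera to tool coordinates, whose origin is the TCP and whose axes are the flange's). Camera axes: x right, y down, z forward; pixel columns grow to the right and rows downward; lengths in m; the calibration is good to about 2 mm. A picture is of the moment at which its call begins: read the wrist's pose just before it.
- env.sign_off(): hands the job in; it is judged then, once.
The state is a dict: "t": time; "q": joint angles; "joint_velocities": joint speeds; "joint_efforts": joint torques, N m; "ee_pos": TCP position; "tcp_rot": TCP orientation; "force": force on the tool from outside, world axes, zero at the start; "torque": the same for the moment, N m; "width": opening from 0.0 (shut) to 1.0 (fully open); "grip_force": force on a finger pad.
Only numpy, scipy, OpenCV 4.12 (cv2) and the standard library are available. Lean on these libraries where they do the work, as an engineer would, in place of code of your own. Each camera call takes 0.05 s, during which the arm holds its last target. There are 200 camera calls.

### The job

Pack the catering kit case for an outside job: push the spice jar that lies in the case's front lane along the lane until it stops against one end (whichever you like), then lay the spice jar from the worktop in the freed half of the lane and let go of it. Swing the lid over and press its front edge down until the catch clicks over it, leaving both jars and the thermometer inside and the other things on the worktop undisturbed.

Things in the scene. Friction and masses are not known exactly. Their poses are not given: they have to be found in the camera images.
- case: Dark catering kit case fixed on the worktop: a shallow tray 118 mm (case x) by 238 mm (case y), its blue lid hinged on the +x long side (away from the robot, turned up to 23 degrees), a yellow spring catch mid-way on the -x long side. Origin under the tray's centre, z up. Floor 4 mm thick, walls 6 mm, rim 18 mm above the worktop. Catch: x -73 to -60, y -20 to +20, 31 mm high.
- lane (a point): Centre of the jar lane's floor, at case x = -30 mm, y = 0, 4 mm above the worktop; axes as the case's. The lane is 46 mm wide (case x -53 to -7) and 226 mm long (case y -113 to +113), between the front wall and a 4 mm rib, both 18 mm above the worktop. The lane behind the rib (x -3 to +53) holds the thermometer.
- lid_hinge (a point): Middle of the lid's hinge line, at case x = +62 mm, y = 0, 18 mm above the worktop; the hinge line runs along case y. With the lid upright its outer face, which looks away from the robot, stands 34.5 mm behind this line and its free edge 139 mm above the worktop.
- lid (a joint): Lid angle, rad: 0 shut, grows as it opens, 1.571 upright, stops at 1.95 leaning back. Stiff hinge: it stays where left (1 to 3 N at the free edge moves it). Blue shell 118 x 238 x 34 mm, free edge 121 mm from the hinge line; shut, its flat top is 52.5 mm above the worktop. Closing, it meets the catch at about 0.06 rad; from there pressing the free edge down takes up to about 11 N.
- lid_edge (a point): Middle of the ribbed thumb pad on the outer face of the lid, 7 mm in from its free (front) edge, 114 mm from the hinge line; the place to press.
- catch (a joint): Angle of the sprung yellow catch, rad: 0 at rest, grows as the lid's lip bends it outward (to about 0.1), springs back to about 0 as it clicks over the lip.
- jar_a: Spice jar (amber label, dark cap), glass cylinder 41 mm diameter, 105 mm long, 0.12 kg, lying in the case's jar lane with its axis along the lane, somewhere about the middle. Origin on its axis at mid-length; x runs along the axis toward the cap (y and z turn as it rolls). In the lane its axis is 24.5 mm above the worktop. It rolls freely.
- jar_b: Spice jar (dark blue label, dark cap), 41 mm diameter, 105 mm long, 0.12 kg, lying on the worktop left or right of the case, its axis within 0.6 rad of the robot's left-right line. Origin on its axis at mid-length, 20.5 mm above the worktop; x along the axis toward the cap (y and z turn as it rolls). It rolls freely.
- probe: Probe thermometer, 202 x 30 x 17 mm, lying in the rear lane of the case, its top 21 mm above the worktop; stays there. Origin under its middle.
- ramekin: Pale grey ramekin, 69 mm diameter, 38 mm high, on the worktop beside the loose jar. Bystander. Origin under its centre.
- glass: Clear shot glass, 48 mm diameter, 61 mm high, on the worktop on the other side of the loose jar. Bystander. Origin under its centre.
- tin: Small green and white food tin, 58 mm diameter, 72 mm high, standing on the worktop on the side of the case where the loose jar is not. Bystander. Origin under its centre.
- shaker: Salt shaker, 44 mm diameter, 90 mm high, standing on the worktop just beyond the right-hand (-y) end of the case. Bystander. Origin under its centre.
Things that resemble listed ones, but are neither listed nor needed, are in the scene too. Leave any red or turquoise look-alike of the jar_a alone.

How it is judged:
On the way, in this order (a step that is already met when the one before it is completed fails the run):
1. the jar in the case lies against one end of its lane (within 8 mm) (x of jar_a in the frame of case between -0.04 and -0.02 m and y of jar_a in the frame of case between -0.068 and 0.068 m and z of jar_a in the frame of case between 0.018 and 0.031 m and angle between the x axis of jar_a and the y axis of case, either way round below 0.12 rad and (y of jar_a in the frame of case above 0.0525 m or y of jar_a in the frame of case below -0.0525 m)), for 0.2 s.
2. both jars lie end to end in the lane and the second is released (x of jar_a in the frame of case between -0.04 and -0.02 m and y of jar_a in the frame of case between -0.068 and 0.068 m and z of jar_a in the frame of case between 0.018 and 0.031 m and angle between the x axis of each of jar_a, jar_b and the y axis of case, either way round below 0.12 rad and x of jar_b in the frame of case between -0.04 and -0.02 m and y of jar_b in the frame of case between -0.068 and 0.068 m and z of jar_b in the frame of case between 0.018 and 0.031 m and ((y of jar_a in the frame of case above 0.04 m and y of jar_b in the frame of case below -0.04 m) or (y of jar_a in the frame of case below -0.04 m and y of jar_b in the frame of case above 0.04 m)) and contact force between the fingers and jar_b below 0.05 N), for 0.2 s.
3. the lid is pressed down and the catch has sprung back over its lip (value of joint lid below 0.02 rad and value of joint catch below 0.04 rad), for 0.2 s.
At the end, for the whole second after the job is handed in: Both jars lie end to end along the front lane (axis heights within 7 mm of resting on the lane's floor, one in each half), the thermometer lies in the rear lane, the lid is down (under 0.02 rad) and the catch has sprung back over its lip (under 0.04 rad) (all of step 3 and x of jar_a in the frame of case between -0.04 and -0.02 m and y of jar_a in the frame of case between -0.068 and 0.068 m and z of jar_a in the frame of case between 0.018 and 0.031 m and angle between the x axis of each of jar_a, jar_b and the y axis of case, either way round below 0.12 rad and x of jar_b in the frame of case between -0.04 and -0.02 m and y of jar_b in the frame of case between -0.068 and 0.068 m and z of jar_b in the frame of case between 0.018 and 0.031 m and ((y of jar_a in the frame of case above 0.04 m and y of jar_b in the frame of case below -0.04 m) or (y of jar_a in the frame of case below -0.04 m and y of jar_b in the frame of case above 0.04 m)) and x of probe in the frame of case between 0.005 and 0.05 m and z of probe in the frame of case below 0.02 m); the robot touches nothing.
It fails at once if the ramekin is shoved more than 30 mm or knocked over (distance of ramekin from where it was at the start of the episode above 0.03 m or angle between ramekin's own z axis and vertical above 0.5 rad).
It fails at once if the glass is shoved more than 30 mm or knocked over (distance of glass from where it was at the start of the episode above 0.03 m or angle between glass's own z axis and vertical above 0.5 rad).
It fails at once if the tin is shoved more than 30 mm or knocked over (distance of tin from where it was at the start of the episode above 0.03 m or angle between tin's own z axis and vertical above 0.5 rad).
It fails at once if the shaker is shoved more than 30 mm or knocked over (distance of shaker from where it was at the start of the episode above 0.03 m or angle between shaker's own z axis and vertical above 0.5 rad).
It also fails if it takes over 64 s, if anything falls off the work surface, if the arm or the gripper's body presses on something with over 40 N, if the wrist force passes 120 N, or if a joint passes its speed limit or range.

## Working session

There is one attempt and no reset: what is moved stays moved. The work goes in short steps, Python scripts to look and compute and a shell command to move; the robot and the scene stay as the last step left them, time stands still between calls to the robot, and variables do not carry over. Pictures are saved under pics/ and viewed, at most 10 in all, crops included, and the job is handed in when it is done.

```bash
mkdir -p pics; cat > h.py <<'E'
import numpy as np, cv2
from bench import env, viewer
from scipy.spatial.transform import Rotation as Ro
def Rt():
    s=env.observe(); q=s['tcp_rot']; return Ro.from_quat([q[1],q[2],q[3],q[0]]).as_matrix(), np.array(s['ee_pos'])
def cam(n):
    R,p=Rt(); c=viewer.camera(n)
    if n=='wrist':
        M=np.array(c['mount']); Rc=R@M[:3,:3]; tc=R@M[:3,3]+p
        c['R']=Rc.T; c['t']=-Rc.T@tc
    c['R']=np.array(c['R']); c['t']=np.array(c['t']); c['mtx']=np.array(c['mtx'])
    return c
def ray(c,uv):
    uv=np.atleast_2d(np.array(uv,float)); K=c['mtx']
    d=np.array([(uv[:,0]-K[0,2])/K[0,0],(uv[:,1]-K[1,2])/K[1,1]]).T
    x=d.copy()
    for _ in range(20): x=d/(1+c['k1']*(x**2).sum(1,keepdims=True))
    D=np.c_[x,np.ones(len(x))]@c['R']; return -c['R'].T@c['t'], D
def plane(c,uv,z):
    o,D=ray(c,uv); return o+D*((z-o[2])/D[:,2])[:,None]
def cloud(c):
    h,w=c['z_map'].shape; v,u=np.mgrid[:h,:w]
    o,D=ray(c,np.c_[u.ravel(),v.ravel()]); P=o+D*c['z_map'].ravel()[:,None]
    return P.reshape(h,w,3)
def save(c,f,crop=None,k=1):
    im=c['color'][:,:,::-1]
    if crop: u0,v0,u1,v1=crop; im=im[v0:v1,u0:u1]
    cv2.imwrite('pics/'+f,cv2.resize(im,None,fx=k,fy=k))
E
python3 - <<'E'
from h import *
a=cam('top');b=cam('scene');save(a,'top0.png');save(b,'scene0.png')
print(env.observe()); print(a['R'],a['t'],a['mtx'])
E
```

```text
{'t': 0.1, 'q': array([-1.28321874,  0.68989608, -0.19453077,  1.56621916,  0.15734582,
        0.90252561, -0.21508866]), 'joint_velocities': array([-0.0002323 , -0.00356928, -0.00155731, -0.00405039,  0.0011784 ,
        0.0011867 ,  0.00014987]), 'joint_efforts': array([-2.31161714e-03, -5.28497458e+01, -1.27130281e+00, -1.53834879e+01,
       -5.25860593e-02,  1.97275011e-03,  5.71516227e-05]), 'ee_pos': array([0.15682138, 0.60442319, 0.2379986 ]), 'tcp_rot': array([-2.83733367e-05,  1.26488130e-01,  9.91967777e-01, -8.25424650e-04]), 'force': array([-0.19823244,  0.19926105,  0.4557292 ]), 'torque': array([-0.01482439,  0.00065963, -0.04184244]), 'grip_force': 0.0, 'width': 0.996333763276481}
[[-0.02781856 -0.99955149 -0.01108807]
 [-0.99719865  0.02852014 -0.0691481 ]
 [ 0.06943332  0.00913341 -0.99754478]] [0.02532801 0.58005366 1.26266303] [[439.50567508   0.         281.6042592 ]
 [  0.         439.50567508 210.96856517]
 [  0.           0.           1.        ]]
```

View pics/top0.png

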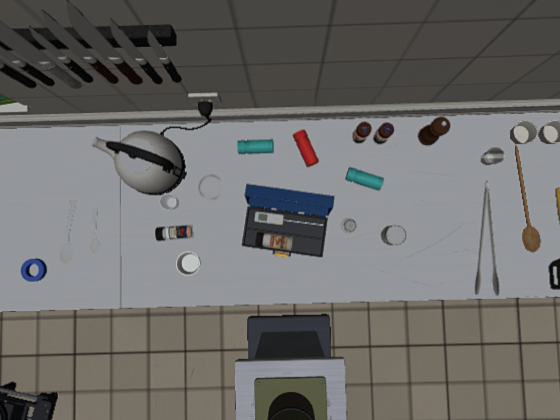

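View pics/scene0.png

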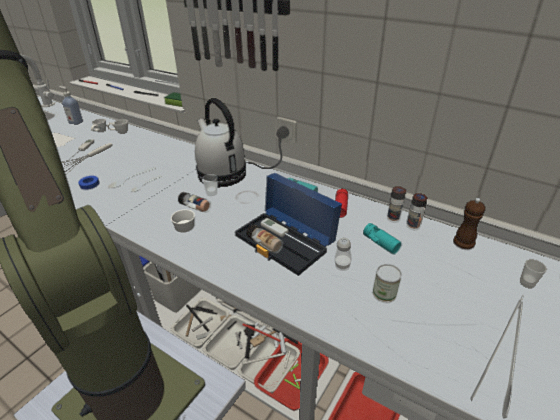

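Top view: the jar_b candidate is the dark jar at (174,232). The other jar-like things are jar_a in the case (275,241), turquoise (255,146) and (365,178), red (306,148), and the standing grinders (362,132), (384,132), (434,130). Bystanders are the ramekin (188,263), glass (170,202), shaker (349,226) and tin (394,235). By description jar_b is (174,232), so I'll check it in a close crop.

```bash
python3 - <<'E'
from h import *
a=cam('top');save(a,'crop1.png',(145,180,345,280),4)
np.savez('top.npz',**{k:a[k] for k in a})
P=cloud(a)
C=a['color'].astype(int)
print(a['t'], -a['R'].T@a['t'])
for n,uv in dict(jb=(174,232),ja=(275,241),ram=(188,263),gl=(170,202),sh=(349,226),tin=(394,235),table=(220,265)).items():
    print(n,P[uv[1],uv[0]].round(3))
# case points: z between .012,.024 dark
for lo,hi,n in((.01,.023,'rim'),(.125,.15,'lidtop')):
    m=((P[...,2]>lo)&(P[...,2]<hi)); m[:, :230]=0; m[:,345:]=0; m[:170]=0;m[262:]=0
    cnt,_=cv2.findContours(m.astype(np.uint8),0,1); c=max(cnt,key=cv2.contourArea)
    X=P[...,:2][m].astype(np.float32); r=cv2.minAreaRect(X); print(n,m.sum(),r,cv2.boxPoints(r).round(3).tolist())
hsv=cv2.cvtColor(a['color'],cv2.COLOR_RGB2HSV)
m=(hsv[...,0]>18)&(hsv[...,0]<32)&(hsv[...,1]>150)&(hsv[...,2]>90);m[:245]=0;m[270:]=0
v,u=np.nonzero(m);print('catch',len(u),u.mean(),v.mean(),plane(a,[(u.mean(),v.mean())],.03))
E
```

```text
[0.02532801 0.58005366 1.26266303] [ 0.49146243 -0.00275898  1.29995336]
jb [0.528 0.32  0.036]
ja [0.494 0.03  0.035]
ram [0.437 0.286 0.012]
gl [0.617 0.337 0.013]
sh [ 0.529 -0.176  0.089]
tin [ 0.501 -0.303  0.07 ]
table [0.428 0.195 0.001]
rim 1508 ((0.5318830609321594, 0.0013314634561538696), (0.23792262375354767, 0.15610209107398987), 80.30408477783203) [[0.4350000023841858, -0.10300000011920929], [0.5889999866485596, -0.1289999932050705], [0.6290000081062317, 0.10499999672174454], [0.4749999940395355, 0.13199999928474426]]
lidtop 1116 ((0.6146541237831116, -0.012721851468086243), (0.23758400976657867, 0.03422895818948746), 80.23567199707031) [[0.578000009059906, -0.12700000405311584], [0.6110000014305115, -0.13300000131130219], [0.6520000100135803, 0.10100000351667404], [0.6179999709129333, 0.10700000077486038]]
catch 19 280.6842105263158 254.31578947368422 [[0.45498551 0.01499173 0.03      ]]
```

View pics/crop1.png

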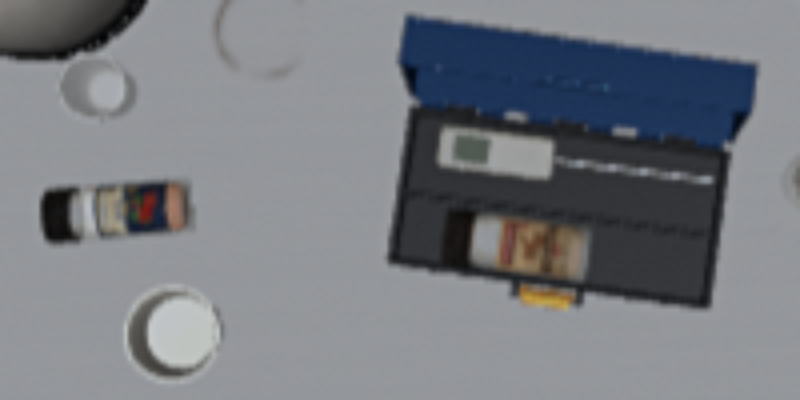

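The crop shows jar_b at crop (115,212) with its dark cap on the left and a blue label, and jar_a in the case at crop (515,243), amber with its cap on the left. The choice is confirmed, so I'll move closer to look at jar_b with the wrist camera.

```bash
python3 -m handwheel '[[-28,-14,-4,0,0,0,88],[-28,-14,-4,0,0,0,88],[-28,-14,-4,0,0,0,88],[-28,-14,-4,0,0,0,88],[-28,-14,-4,0,0,0,88],[-28,-14,-4,0,0,0,88],[-28,-14,-4,0,0,0,88],[-28,-14,-4,0,0,0,88],[-28,-14,-4,0,0,0,88],[-28,-14,-4,0,0,0,88],[-28,-14,-4,0,0,0,88],[-28,-14,-4,0,0,0,88],[-28,-14,-4,0,0,0,88],[-28,-14,-4,0,0,0,88],[0,0,0,0,0,0,88],[0,0,0,0,0,0,88]]'
python3 - <<'E'
from h import *
c=cam('wrist'); save(c,'w1.png'); print(c['mount'],env.observe()['q'])
P=cloud(c); 
m=(P[...,2]>.008)&(P[...,2]<.06)&(c['z_map']>0)
n,l,s,ct=cv2.connectedComponentsWithStats(m.astype(np.uint8))
for i in range(1,n):
    if s[i,4]>400:
        X=P[l==i]; print(i,ct[i].round(),s[i,4],X.min(0).round(3),X.max(0).round(3),cv2.minAreaRect(X[:,:2].astype(np.float32)))
np.savez('w1.npz',**c)
E
```

```text
t: 1.48
ee_pos: [0.4887, 0.3148, 0.2945]
tcp_rot: [0.0, 0.129, 0.992, -0.0]
force: [-1.2, 0.0, 1.4]
width: 1.0
grip_force: 0.0
[[-5.55383858e-04 -9.65621645e-01 -2.59951015e-01  6.70323338e-02]
 [ 9.99999816e-01 -4.73321601e-04 -3.78279626e-04  4.73957831e-04]
 [ 2.42234564e-04 -2.59951177e-01  9.65621731e-01 -1.45233780e-01]
 [ 0.00000000e+00  0.00000000e+00  0.00000000e+00  1.00000000e+00]] [-0.51371951  0.56952674 -0.23888729  1.62974884  0.15544456  0.96154595
  0.51023209]
15 [243. 144.] 1261 [0.403 0.249 0.008] [0.471 0.318 0.04 ] ((0.43707770109176636, 0.2834886908531189), (0.06769337505102158, 0.06668280065059662), 74.90299224853516)
26 [297. 202.] 2536 [0.504 0.272 0.009] [0.547 0.378 0.043] ((0.5262506604194641, 0.32484427094459534), (0.040310513228178024, 0.10468264669179916), 3.1170926094055176)
34 [ 83. 230.] 4439 [ 0.445 -0.11   0.008] [0.546 0.131 0.046] ((0.4848725497722626, 0.011879213154315948), (0.23879694938659668, 0.07313688099384308), 77.19181060791016)
36 [333. 273.] 2176 [0.59  0.31  0.008] [0.674 0.407 0.06 ] ((0.6235049366950989, 0.3487720489501953), (0.07444845139980316, 0.09983411431312561), 17.21971893310547)
37 [110. 274.] 1101 [ 0.542 -0.     0.008] [0.589 0.093 0.024] ((0.569632887840271, 0.045707833021879196), (0.0892450362443924, 0.04800998419523239), 81.2562484741211)
```

View pics/w1.png

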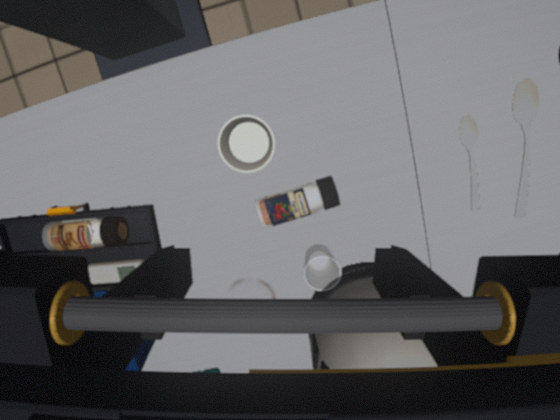

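The wrist view shows jar_b clear at (297,202), the ramekin at (246,142), the glass at (322,270) and the case at left. jar_b is at (0.526, 0.325) with its axis 3° off world y. Next I'll look over the case.

```bash
python3 -m handwheel '[[-5,-30,0,0,0,-0.009,88],[-5,-30,0,0,0,-0.009,88],[-5,-30,0,0,0,-0.009,88],[-5,-30,0,0,0,-0.009,88],[-5,-30,0,0,0,-0.009,88],[-5,-30,0,0,0,-0.009,88],[-5,-30,0,0,0,-0.009,88],[-5,-30,0,0,0,-0.009,88],[-5,-30,0,0,0,-0.009,88],[-5,-30,0,0,0,-0.009,88],[0,0,0,0,0,0,0],[0,0,0,0,0,0,0],[0,0,0,0,0,0,0]]' 15
python3 - <<'E'
from h import *
c=cam('wrist'); save(c,'w2.png')
np.savez('w2.npz',**c)
P=cloud(c)
X=P[(c['z_map']>0)&(P[...,1]>-.14)&(P[...,1]<.16)&(P[...,0]>.42)&(P[...,0]<.72)].reshape(-1,3)
for lo,hi in((.006,.012),(.013,.021),(.03,.046),(.06,.08),(.1,.11),(.125,.145)):
    Y=X[(X[:,2]>lo)&(X[:,2]<hi)]
    if len(Y)>10: print(lo,len(Y),cv2.minAreaRect(Y[:,:2].astype(np.float32)),Y.min(0).round(3),Y.max(0).round(3))
E
```

```text
t: 2.62
ee_pos: [0.4723, 0.0152, 0.2947]
tcp_rot: [-0.0, 0.08, 0.997, 0.001]
force: [-0.1, 0.1, 1.2]
width: 0.797
grip_force: 0.0
0.006 854 ((0.5908078551292419, -0.005510151386260986), (0.23141585290431976, 0.2825506329536438), 81.5191650390625) [ 0.444 -0.117  0.006] [0.72  0.128 0.012]
0.013 6361 ((0.5916420817375183, -0.008598029613494873), (0.23809348046779633, 0.28021419048309326), 80.32255554199219) [ 0.444 -0.121  0.013] [0.72  0.129 0.021]
0.03 3697 ((0.5833047032356262, -0.008209563791751862), (0.27305465936660767, 0.19706977903842926), 0.1312400996685028) [ 0.447 -0.107  0.03 ] [0.72  0.09  0.046]
0.06 339 ((0.6195293664932251, -0.008042991161346436), (0.20041750371456146, 0.0027634508442133665), 80.30681610107422) [ 0.602 -0.107  0.06 ] [0.637 0.091 0.066]
0.125 1076 ((0.6264334917068481, -0.008723624050617218), (0.20861025154590607, 0.009777164086699486), 80.66471862792969) [ 0.606 -0.112  0.132] [0.648 0.093 0.137]
```

View pics/w2.png

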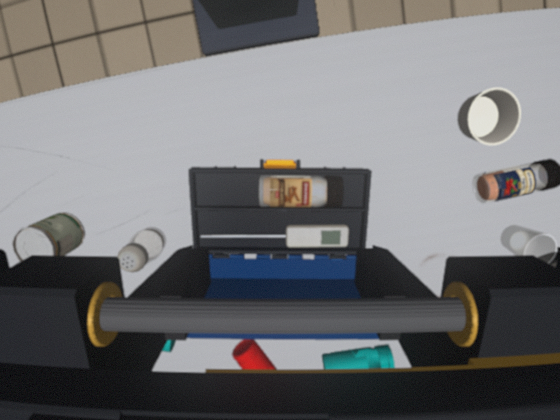

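The wrist view shows the case with its front edge from (191,169) to (369,168) and the catch at (281,164). jar_a spans u 260–343 at v≈191 (cap to the right, +y), the thermometer is at (317,237), the shaker is at (140,250), and the lid stands upright. Now to compute the case frame.

```bash
cat >> h.py <<'E'
def load(f): return dict(np.load(f))
E
python3 - <<'E'
from h import *
c=load('w2.npz'); P=cloud(c); g=cv2.cvtColor(c['color'],cv2.COLOR_RGB2GRAY).astype(int)
m=(g<75); 
for u in (210,240,320,350):
    col=g[140:200,u]; print(u, 140+np.argmax(col<90), end=' ')
for v in (180,200,230):
    r=g[v,150:420]<90; i=np.nonzero(r)[0]+150; print(v,i.min(),i.max())
co=plane(c,[(191,168.5),(369.5,168.5)],.018); print(co, np.linalg.norm(co[1]-co[0]))
yw=np.arctan2(*(co[1]-co[0])[[0,1]]); print('yaw',-yw)
yw=-.1695; X=np.array([np.cos(yw),np.sin(yw),0]);Y=np.array([-np.sin(yw),np.cos(yw),0])
o=co.mean(0)+.059*X; o[2]=0; print('origin',o)
Q=P-o; q=np.stack([Q@X,Q@Y,P[...,2]],-1)
ok=(c['z_map']>0)
def st(n,s): 
    s=s&ok; print(n,s.sum(),q[s].min(0).round(4),q[s].max(0).round(4))
i=(abs(q[...,1])<.113)
st('jar',i&(q[...,0]>-.05)&(q[...,0]<-.01)&(q[...,2]>.03)&(q[...,2]<.06))
st('lid hi',(abs(q[...,1])<.125)&(q[...,0]>.05)&(q[...,2]>.125)&(q[...,2]<.15))
st('lid mid',(abs(q[...,1])<.1)&(q[...,0]>.05)&(q[...,2]>.06)&(q[...,2]<.08)&(q[...,0]<.12))
st('lid low',(abs(q[...,1])<.1)&(q[...,0]>.05)&(q[...,2]>.035)&(q[...,2]<.045)&(q[...,0]<.12))
st('probe',(abs(q[...,1])<.11)&(q[...,0]>0)&(q[...,0]<.05)&(q[...,2]>.016)&(q[...,2]<.025))
a=load('top.npz');A=cloud(a);Q=A-o;q=np.stack([Q@X,Q@Y,A[...,2]],-1);ok=a['z_map']>0
st('top lid hi',(abs(q[...,1])<.125)&(q[...,0]>.03)&(q[...,0]<.12)&(q[...,2]>.125)&(q[...,2]<.15))
st('top jar',(abs(q[...,1])<.11)&(q[...,0]>-.05)&(q[...,0]<-.01)&(q[...,2]>.03)&(q[...,2]<.06))
st('top shaker',(q[...,1]<-.13)&(q[...,1]>-.22)&(abs(q[...,0])<.06)&(q[...,2]>.03)&(q[...,2]<.12))
st('top front',(abs(q[...,1])>.03)&(abs(q[...,1])<.11)&(q[...,0]<-.03)&(q[...,2]>.014)&(q[...,2]<.022)&(q[...,0]>-.08))
E
```

```text
210 168 240 168 320 169 350 169 180 190 369
200 191 368
230 193 365
[[ 0.44385186 -0.09819537  0.018     ]
 [ 0.48085174  0.12828972  0.018     ]] 0.22948744236423096
yaw -0.16193513607878127
origin [0.52050629 0.00509449 0.        ]
jar 2448 [-0.05   -0.0263  0.03  ] [-0.0121  0.0782  0.0461]
lid hi 1076 [ 0.1014 -0.1     0.1316] [0.1118 0.1086 0.1366]
lid mid 333 [ 0.0984 -0.0965  0.06  ] [0.1012 0.0999 0.0657]
lid low 638 [ 0.0951 -0.095   0.035 ] [0.0989 0.1    0.045 ]
probe 1206 [0.0179 0.0096 0.016 ] [0.0473 0.0917 0.0222]
top lid hi 1116 [ 0.0786 -0.1205  0.127 ] [0.1129 0.1171 0.1449]
top jar 472 [-0.0486 -0.0277  0.0301] [-0.0104  0.0771  0.0501]
top shaker 166 [ 0.0241 -0.1947  0.0303] [ 0.0599 -0.1603  0.0932]
top front 94 [-0.0566 -0.1089  0.014 ] [-0.0476  0.1089  0.022 ]
```

```bash
python3 - <<'E'
from h import *
c=load('w2.npz'); P=cloud(c)
co=plane(c,[(191,168.5),(369.5,168.5)],.0); print(co, np.linalg.norm(co[1]-co[0]))
yw=-.1695; X=np.array([np.cos(yw),np.sin(yw),0]);Y=np.array([-np.sin(yw),np.cos(yw),0])
o=co.mean(0)+.059*X; o[2]=0; print('origin',o)
Q=P-o; q=np.stack([Q@X,Q@Y,P[...,2]],-1); ok=c['z_map']>0
# profile across front wall / lane at y=-.06 & .09
for y in(-.07,-.09,.1):
    s=ok&(abs(q[...,1]-y)<.002)&(q[...,0]>-.08)&(q[...,0]<.06); w=q[s]; w=w[np.argsort(w[:,0])]; print(y,[(round(a*1000),round(b*1000)) for a,_,b in w[::2]])
a=load('top.npz');A=cloud(a);Q=A-o;q=np.stack([Q@X,Q@Y,A[...,2]],-1);ok=a['z_map']>0
for n,s in dict(lid=(abs(q[...,1])<.13)&(q[...,0]>.03)&(q[...,0]<.12)&(q[...,2]>.125)&(q[...,2]<.15),jar=(abs(q[...,1])<.11)&(q[...,0]>-.052)&(q[...,0]<-.008)&(q[...,2]>.03)&(q[...,2]<.06)).items():
    s=s&ok;print(n,q[s].min(0).round(4),q[s].max(0).round(4))
E
```

```text
[[ 0.44545624 -0.10350521  0.        ]
 [ 0.48403451  0.13264163  0.        ]] 0.23927727019976494
origin [0.52289986 0.00461552 0.        ]
-0.07 [(-79, -1), (-77, 0), (-76, 0), (-76, -1), (-75, 0), (-75, -2), (-74, 0), (-73, -1), (-72, -2), (-71, 0), (-71, -1), (-69, -1), (-68, 0), (-68, -2), (-67, -2), (-66, -1), (-65, -2), (-64, -1), (-63, 0), (-63, 0), (-62, -1), (-61, 7), (-61, 16), (-61, 6), (-60, 17), (-60, 16), (-59, 17), (-57, 17), (-57, 16), (-56, 18), (-53, 4), (-52, 1), (-51, 3), (-50, 4), (-50, 4), (-49, 5), (-49, 3), (-47, 3), (-46, 3), (-46, 2), (-45, 3), (-43, 4), (-43, 3), (-42, 3), (-41, 4), (-40, 3), (-39, 3), (-38, 4), (-38, 2), (-36, 3), (-35, 4), (-35, 2), (-34, 3), (-33, 4), (-32, 4), (-31, 4), (-30, 4), (-30, 3), (-28, 4), (-27, 4), (-27, 2), (-26, 3), (-25, 6), (-24, 2), (-23, 4), (-22, 4), (-21, 3), (-20, 3), (-19, 4), (-18, 5), (-16, 4), (-15, 2), (-14, 3), (-13, 5), (-12, 3), (-10, 3), (-10, 2), (-9, 11), (-9, 9), (-9, 14), (-9, 2), (-8, 17), (-7, 19), (-7, 17), (-5, 15), (0, 4), (0, 2), (1, 4), (2, 4), (3, 3), (4, 3), (5, 4), (5, 3), (7, 4), (8, 5), (8, 
[... 2877 characters left out ...]
7), (-2, 4), (-1, 3), (0, 3), (1, 2), (3, 4), (3, 3), (4, 3), (5, 3), (7, 3), (7, 2), (8, 4), (10, 4), (10, 3), (11, 4), (12, 4), (13, 2), (14, 3), (15, 4), (16, 3), (17, 3), (18, 4), (19, 3), (20, 3), (21, 4), (22, 3), (23, 3), (24, 4), (24, 4), (26, 3), (27, 4), (29, 4), (29, 3), (30, 4), (32, 4), (33, 4), (34, 2), (35, 3), (36, 4), (37, 2), (38, 3), (39, 4), (39, 2), (40, 4), (42, 3), (42, 2), (44, 3), (45, 4), (45, 3), (47, 3), (48, 3), (50, 2), (51, 15), (51, 4), (51, 14), (52, 6), (52, 10), (52, 17), (53, 17), (53, 16), (55, 17), (56, 18), (57, 20), (57, 19), (58, 20), (59, 21)]
lid [ 0.0762 -0.1204  0.127 ] [0.1105 0.1172 0.1449]
jar [-0.0511 -0.0276  0.0301] [-0.0129  0.0771  0.0501]
```

```bash
cat >> h.py <<'E'
yw=-.1695; O=np.array([.5211,.0041,0]); CX=np.array([np.cos(yw),np.sin(yw),0]);CY=np.array([-np.sin(yw),np.cos(yw),0]); CZ=np.array([0,0,1.])
def tc(p): p=np.array(p)-O; return np.array([p@CX,p@CY,p[2]])
def where():
    R,p=Rt(); s=env.observe()
    print('case mm',(1000*tc(p)).round(1),'toolY hdg',round(float(np.arctan2(R[0,1],R[1,1])),3),'tilt z',R[:,2].round(3),'F',np.round(s['force'],1),'w',round(s['width']*88.1,1),'g',round(s['grip_force'],1),'t',round(s['t'],2))
E
python3 -c "
from h import *
where()"
```

```text
case mm [-50.    3.1 294.7] toolY hdg 0.16 tilt z [-0.     0.001 -1.   ] F [0.7 0.  0.1] w 66.2 g 0.0 t 2.67
```

```bash
python3 -m handwheel '[[-2.5,-7.5,29,0,0,-0.009,0],[-2.5,-7.5,29,0,0,0,0],[-2.5,-7.5,29,0,0,0,0],[-2.5,-7.5,29,0,0,0,0],[-2.5,-7.5,29,0,0,0,0],[-2.5,-7.5,29,0,0,0,0],[-2.5,-7.5,29,0,0,0,0],[-2.5,-7.5,29,0,0,0,0],[0,0,0,0,0,0,0],[0,0,0,0,0,0,0],[0,0,0,0,0,0,0]]'; python3 -c "
from h import *
where()"
```

```text
t: 3.58
ee_pos: [0.4837, -0.0474, 0.0637]
tcp_rot: [0.001, 0.076, 0.997, 0.001]
force: [-0.1, 0.2, 0.4]
width: 0.006
grip_force: 0.0
case mm [-28.2 -57.1  63.7] toolY hdg 0.152 tilt z [ 0.001  0.001 -1.   ] F [-0.1  0.2  0.4] w 0.5 g 0.0 t 3.58
```

```bash
python3 -m handwheel '[[1.8,0,0,0,0,0.018,0],[0,0,25,0,0,0,0],[0,0,23,0,0,0,0],[0,0,0,0,0,0,0],[0,0,0,0,0,0,0]]'; python3 -c "
from h import *
where()"
```

```text
t: 4.0
ee_pos: [0.4812, -0.0483, 0.0155]
tcp_rot: [0.0, 0.086, 0.996, 0.0]
force: [-0.0, 0.7, 0.6]
width: 0.007
grip_force: 0.0
case mm [-30.5 -58.4  15.5] toolY hdg 0.172 tilt z [ 0.  0. -1.] F [-0.   0.7  0.6] w 0.6 g 0.0 t 4.0
```

```bash
python3 -m handwheel '[[0,5,0,0,0,0,0],[0,5,0,0,0,0,0],[0,5,0,0,0,0,0],[0,5,0,0,0,0,0],[0,5,0,0,0,0,0],[0,5,0,0,0,0,0],[0,5,0,0,0,0,0],[0,5,0,0,0,0,0],[0,2,0,0,0,0,0],[0,0,0,0,0,0,0]]'; python3 -c "
from h import *
where()"; python3 -m handwheel '[[0,2,0,0,0,0,0],[0,2,0,0,0,0,0],[0,0,0,0,0,0,0]]'; python3 -c "
from h import *
where()"
```

```text
t: 4.83
ee_pos: [0.4886, -0.0064, 0.0146]
tcp_rot: [0.0, 0.086, 0.996, 0.0]
force: [0.1, -0.0, -0.2]
width: 0.002
grip_force: 0.0
case mm [-30.2 -15.9  14.6] toolY hdg 0.171 tilt z [ 0.     0.001 -1.   ] F [ 0.1 -0.  -0.2] w 0.2 g 0.0 t 4.83
t: 5.08
ee_pos: [0.4891, -0.0032, 0.0146]
tcp_rot: [-0.0, 0.086, 0.996, 0.0]
force: [-0.5, 0.1, 0.0]
width: 0.008
grip_force: 0.1
case mm [-30.3 -12.5  14.6] toolY hdg 0.172 tilt z [-0.  0. -1.] F [-0.5  0.1  0. ] w 0.7 g 0.1 t 5.08
```

```bash
python3 -m handwheel '[[0,1.5,0,0,0,0,0],[0,1.5,0,0,0,0,0],[0,0,0,0,0,0,0]]'; python3 -m handwheel '[[0,1.5,0,0,0,0,0],[0,1,0,0,0,0,0],[0,0,0,0,0,0,0]]'; python3 - <<'E'
from h import *
where(); c=cam('top'); P=cloud(c)-O; q=np.stack([P@CX,P@CY,P[...,2]],-1)
s=(abs(q[...,0]+.03)<.022)&(abs(q[...,1])<.13)&(q[...,2]>.035)&(q[...,2]<.05)&(c['z_map']>0)
print(q[s].min(0),q[s].max(0))
E
```

```text
t: 5.33
ee_pos: [0.4897, -0.0003, 0.0147]
tcp_rot: [0.0, 0.086, 0.996, 0.0]
force: [0.6, -0.3, -0.3]
width: 0.003
grip_force: 0.2
t: 5.58
ee_pos: [0.4898, 0.0008, 0.0147]
tcp_rot: [-0.0, 0.087, 0.996, -0.001]
force: [-0.1, -3.4, 0.0]
width: 0.003
grip_force: 1.8
case mm [-30.3  -8.6  14.7] toolY hdg 0.174 tilt z [-0.001 -0.001 -1.   ] F [-0.1 -3.4  0. ] w 0.2 g 1.8 t 5.58
[-0.03831836  0.09110358  0.03609649] [-0.01447465  0.11163417  0.04872314]
```

jar_a is against the +y end: the force rose to 3.4 N exactly where predicted. Next I'll retract, rise, and push the lid further back to give the gripper body room.

```bash
python3 -m handwheel '[[0,-4,0,0,0,0,0],[0,0,-25,0,0,0,0],[0,0,-35,0,0,0,0],[0,0,-40,0,0,0,0],[-30,0,0,0,0,0,0],[-30,0,0,0,0,0,0],[-20,0,0,0,0,0,0],[-8,0,0,0,0,0,0],[-8,0,0,0,0,0,0],[-8,0,0,0,0,0,0],[-6,0,0,0,0,0,0],[-4,0,0,0,0,0,0],[-2,0,0,0,0,0,0],[0,0,0,0,0,0,0]]'; python3 -c "
from h import *
where()"
```

```text
t: 6.8
ee_pos: [0.6034, -0.0219, 0.1145]
tcp_rot: [-0.0, 0.086, 0.996, 0.0]
force: [-0.1, -0.1, 0.3]
width: 0.002
grip_force: 0.2
case mm [ 85.5 -11.8 114.5] toolY hdg 0.173 tilt z [-0.001  0.    -1.   ] F [-0.1 -0.1  0.3] w 0.1 g 0.2 t 6.8
```

```bash
python3 -m handwheel '[[-6,0,0,0,0,0,0],[-6,0,0,0,0,0,0],[-6,0,0,0,0,0,0],[-6,0,0,0,0,0,0],[-4,0,0,0,0,0,0],[-2,0,0,0,0,0,0],[0,0,0,0,0,0,0]]'; python3 -c "
from h import *
where()"
```

```text
t: 7.38
ee_pos: [0.6155, -0.0242, 0.1137]
tcp_rot: [-0.019, 0.085, 0.996, -0.001]
force: [-37.5, 6.6, 30.2]
width: 0.007
grip_force: 19.8
case mm [ 97.8 -12.  113.7] toolY hdg 0.17 tilt z [-0.038  0.001 -0.999] F [-37.5   6.6  30.2] w 0.6 g 19.8 t 7.38
```

```bash
python3 -m handwheel '[[15,0,0,0,0,0,0],[25,0,0,0,0,0,0],[30,0,0,0,0,0,0],[30,0,0,0,0,0,0],[30,0,0,0,0,0,0],[0,0,-20,0,0,0,0],[0,0,0,0,0,0,0]]'; python3 - <<'E'
from h import *
where(); c=cam('top'); P=cloud(c)-O; q=np.stack([P@CX,P@CY,P[...,2]],-1)
for z in range(40,145,10):
    s=(q[...,0]<.2)&(q[...,0]>.05)&(abs(q[...,1]+.09)<.03)&(abs(q[...,2]-z/1000)<.005)&(c['z_map']>0)
    if s.sum(): print(z,s.sum(),q[s][:,0].min().round(3),q[s][:,0].max().round(3))
E
```

```text
t: 7.97
ee_pos: [0.5057, -0.0045, 0.1369]
tcp_rot: [0.002, 0.086, 0.996, 0.0]
force: [1.1, -0.0, 0.6]
width: 0.003
grip_force: 0.0
case mm [-13.7 -11.1 136.9] toolY hdg 0.172 tilt z [ 0.003  0.    -1.   ] F [ 1.1 -0.   0.6] w 0.3 g 0.0 t 7.97
40 39 0.073 0.109
50 42 0.089 0.113
60 34 0.077 0.116
70 8 0.085 0.115
80 5 0.089 0.112
90 4 0.094 0.103
110 8 0.098 0.14
120 147 0.105 0.14
130 99 0.107 0.128
```

The lid rests at its back stop, and I'll use smaller steps near contacts from now on. Next I'll rotate for jar_b and check how far the kettle is from the gripper body.

```bash
python3 -m handwheel '[[0,0,-6,0,0,0.1225,60],[0,0,0,0,0,0.1225,60],[0,0,0,0,0,0.1225,60],[0,0,0,0,0,0.1225,60],[0,0,0,0,0,0.1225,60],[0,0,0,0,0,0.1225,60],[0,0,0,0,0,0.1225,60],[0,0,0,0,0,0.1225,60],[0,0,0,0,0,0.1225,60],[0,0,0,0,0,0.1225,60],[0,0,0,0,0,0.1225,60],[0,0,0,0,0,0,60]]'; python3 - <<'E'
from h import *
where(); print(env.observe()['q'].round(2)); c=load('top.npz'); P=cloud(c)
s=(P[...,1]<.47)&(P[...,1]>.2)&(P[...,0]>.4)&(P[...,0]<.8)&(c['z_map']>0)
for z0,z1 in((.06,.1),(.1,.15),(.15,.2),(.2,.3)):
    m=s&(P[...,2]>z0)&(P[...,2]<z1); print(z0,m.sum(),P[m].min(0).round(3),P[m].max(0).round(3))
E
```

```text
t: 9.02
ee_pos: [0.5074, -0.005, 0.1404]
tcp_rot: [0.001, 0.69, 0.724, 0.001]
force: [-0.1, -0.4, -0.7]
width: 0.682
grip_force: 0.0
case mm [-11.9 -11.3 140.4] toolY hdg 1.523 tilt z [ 0.003 -0.001 -1.   ] F [-0.1 -0.4 -0.7] w 60.1 g 0.0 t 9.02
[-0.18  0.7   0.16  2.02 -0.25  0.43  0.22]
0.06 247 [0.592 0.293 0.06 ] [0.794 0.425 0.1  ]
0.1 835 [0.643 0.293 0.1  ] [0.799 0.47  0.15 ]
0.15 1648 [0.656 0.28  0.15 ] [0.796 0.47  0.196]
0.2 647 [0.682 0.276 0.2  ] [0.75  0.44  0.286]
```

```bash
python3 -m handwheel '[[36.5,3.9,0,0,0,0,60],[36.5,3.9,0,0,0,0,60],[36.5,3.9,0,0,0,0,60],[36.5,3.9,0,0,0,0,60],[36.5,3.9,0,0,0,0,60],[36.5,3.9,0,0,0,0,60],[36.5,3.9,0,0,0,0,60],[36.5,3.9,0,0,0,0,60],[36.5,3.9,0,0,0,-0.006,60],[0,0,10,0,0,0,60],[0,0,0,0,0,0,60]]'; python3 - <<'E'
from h import *
where(); R,p=Rt(); print(p)
c=cam('top'); P=cloud(c); s=(c['z_map']>0)&(abs(P[...,1]-.325)<.07)&(abs(P[...,0]-.526)<.035)&(P[...,2]>.01)&(P[...,2]<.045)
print(s.sum(),P[s].min(0),P[s].max(0)); save(c,'t2.png',(130,180,230,280),6)
E
```

```text
t: 9.93
ee_pos: [0.523, 0.3284, 0.1288]
tcp_rot: [-0.0, 0.684, 0.73, 0.0]
force: [0.8, -1.0, -0.2]
width: 0.679
grip_force: 0.0
case mm [-52.9 319.9 128.8] toolY hdg 1.506 tilt z [-0.001  0.001 -1.   ] F [ 0.8 -1.  -0.2] w 59.8 g 0.0 t 9.93
[0.52295201 0.32835537 0.12879708]
388 [0.50798381 0.2699857  0.01127157] [0.55034214 0.35788872 0.04482487]
```

```bash
python3 -m handwheel '[[-3,4,0,0,0,0.01,60],[0,0,28,0,0,0,60],[0,0,28,0,0,0,60],[0,0,24,0,0,0,60],[0,0,16,0,0,0,60],[0,0,12,0,0,0,60],[0,0,8,0,0,0,60],[0,0,0,0,0,0,60]]'; python3 - <<'E'
from h import *
where(); print(Rt()[1]);c=cam('wrist'); save(c,'w3.png')
E
```

```text
t: 10.65
ee_pos: [0.5279, 0.3207, 0.0137]
tcp_rot: [0.0, 0.691, 0.723, -0.001]
force: [-0.9, 0.3, -0.1]
width: 0.679
grip_force: 0.0
case mm [-46.7 313.2  13.7] toolY hdg 1.526 tilt z [-0.001 -0.001 -1.   ] F [-0.9  0.3 -0.1] w 59.8 g 0.0 t 10.65
[0.52790769 0.32065049 0.01374446]
```

View pics/w3.png

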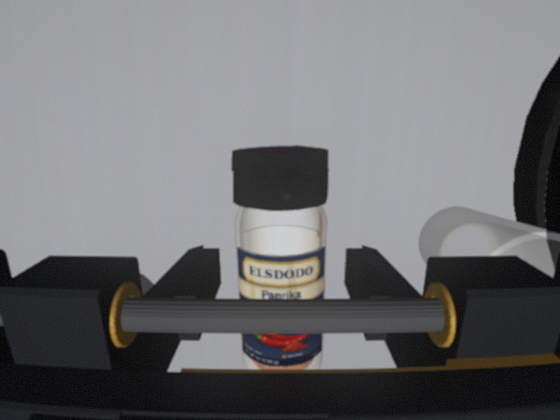

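The jar lies centred between the fingers (jar u 233–328, fingers at 220 and 345) with nothing in the way. Gripping.

```bash
python3 -m handwheel '[[0,0,0,0,0,0,30],[0,0,0,0,0,0,30],[0,0,0,0,0,0,30],[0,0,0,0,0,0,30],[0,0,0,0,0,0,30],[0,0,0,0,0,0,30]]' 25;python3 -c "
from h import *
where()"; python3 -m handwheel '[[0,0,-10,0,0,0,30],[0,0,-20,0,0,0,30],[0,0,-30,0,0,0,30],[0,0,-30,0,0,0,30],[0,0,-30,0,0,0,30],[0,0,0,0,0,0,30]]';python3 -c "
from h import *
where()"
```

```text
t: 11.2
ee_pos: [0.5283, 0.3226, 0.0157]
tcp_rot: [0.0, 0.69, 0.723, 0.001]
force: [-0.1, -0.4, 6.4]
width: 0.46
grip_force: 25.0
case mm [-46.7 315.1  15.7] toolY hdg 1.524 tilt z [ 0.001  0.001 -1.   ] F [-0.1 -0.4  6.4] w 40.5 g 25.0 t 11.2
t: 11.7
ee_pos: [0.5311, 0.3235, 0.1408]
tcp_rot: [0.002, 0.691, 0.723, 0.005]
force: [1.0, 1.1, -0.5]
width: 0.457
grip_force: 25.0
case mm [-44.  316.5 140.8] toolY hdg 1.525 tilt z [ 0.009  0.005 -1.   ] F [ 1.   1.1 -0.5] w 40.3 g 25.0 t 11.7
```

```bash
python3 -m handwheel '[[0,0,-8,0,0,0.108,30],[0,0,0,0,0,0.107,30],[-37,1.4,0,0,0,0,30],[-37,1.4,0,0,0,0,30],[-37,1.4,0,0,0,0,30],[-37,1.4,0,0,0,0,30],[-37,1.4,0,0,0,0,30],[-37,1.4,0,0,0,0,30],[-37,1.4,0,0,0,0,30],[-37,1.4,0,0,0,0,30],[-37,1.4,0,0,0,0,30],[-37,1.4,0,0,0,0,30],[0,0,0,0,0,0,30],[0,0,0,0,0,0,30]]';python3 - <<'E'
from h import *
where(); R,p=Rt()
c=cam('wrist'); save(c,'w4.png'); P=(cloud(c)-p)@R*1000; c2=cam('scene'); save(c2,'s4.png',(180,140,400,300),3)
s=(c['z_map']>0)&(abs(P[...,1])<20)&(abs(P[...,0])<90)&(P[...,2]<18)&(P[...,2]>-30)
print(s.sum(),P[s].min(0).round(1),P[s].max(0).round(1))
for x in range(0,70,8):
    m=s&(abs(P[...,0]-x)<4)
    if m.sum()>5: print(x,m.sum(),P[m][:,1].min().round(1),P[m][:,1].max().round(1),P[m][:,2].min().round(1))
E
```

```text
t: 12.87
ee_pos: [0.4787, -0.0479, 0.1428]
tcp_rot: [0.0, 0.766, 0.643, -0.001]
force: [0.3, 1.3, -1.1]
width: 0.453
grip_force: 25.0
case mm [-33.  -58.4 142.8] toolY hdg 1.745 tilt z [-0.001 -0.001 -1.   ] F [ 0.3  1.3 -1.1] w 39.9 g 25.0 t 12.87
16274 [-48.7 -20.  -26.3] [55.3 20.   9.2]
0 1468 -20.0 20.0 -26.1
8 1641 -20.0 20.0 -26.1
16 1711 -19.9 19.1 -26.0
24 1812 -20.0 19.1 -25.6
32 1587 -19.9 18.4 -25.6
40 1897 -19.7 18.5 -25.4
48 1964 -20.0 19.4 -25.7
56 1229 -19.9 18.6 -25.0
```

View pics/w4.png

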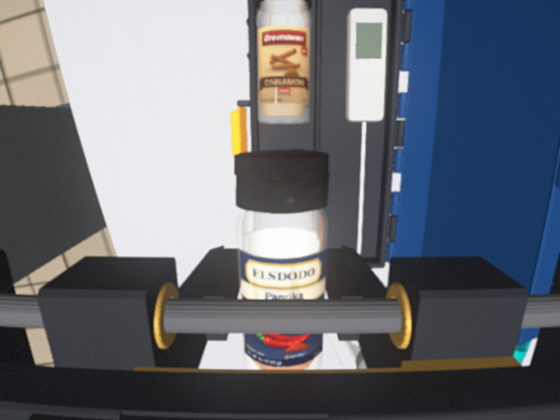

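The wrist view shows jar_b held straight along the lane with its cap at (283,180), 5.5 mm above the fingertips. jar_a is at the far end (284,60) and the lane is free. I'll check the lane's lateral position from this near view before lowering.

```bash
python3 - <<'E'
from h import *
R,p=Rt(); c=cam('wrist'); q=(cloud(c)-O); q=np.stack([q@CX,q@CY,q[...,2]],-1)*1000
for y0 in(-25,-10,-3,20,70,100):
    s=(c['z_map']>0)&(abs(q[...,1]-y0)<4)&(q[...,2]<30)&(q[...,2]>11)
    for lo,hi in((-70,-45),(-15,5),(44,70)):
        m=s&(q[...,0]>lo)&(q[...,0]<hi)
        if m.sum()>5: print(y0,lo,m.sum(),np.percentile(q[m][:,0],[3,50,97]).round(1),np.median(q[m][:,2]).round(1))
s=(c['z_map']>0)&(abs(q[...,0]+30)<20)&(q[...,2]>30)&(q[...,2]<50)&(q[...,1]<114); print('jar_a',q[s].min(0).round(1),q[s].max(0).round(1)); print(tc(p)*1000)
E
```

```text
-25 44 232 [52.9 60.1 69.3] 19.8
-10 -70 81 [-69.2 -61.8 -53.2] 24.9
-10 -15 26 [-6.7 -5.3 -2.8] 16.4
-10 44 228 [53.2 60.5 69.4] 19.9
-3 -70 164 [-68.3 -61.1 -53.2] 23.7
-3 -15 59 [-6.8 -5.3 -2.8] 16.8
-3 44 238 [53.  60.2 69.2] 19.9
20 -70 156 [-67.6 -57.5 -51. ] 17.7
20 -15 68 [-13.3  -6.   -3.5] 16.8
20 44 280 [44.5 59.  69.1] 19.0
70 -70 101 [-59.  -55.7 -51.2] 16.8
70 -15 75 [-12.4  -5.5  -3.1] 16.9
70 44 311 [44.8 59.2 69.3] 18.8
100 -70 85 [-58.5 -55.4 -50.9] 16.6
100 -15 58 [-11.8  -5.5  -3.8] 17.1
100 44 282 [52.8 59.7 69.2] 19.6
jar_a [-50.    7.6  30. ] [-12.4  97.6  46.3]
[-32.91524362 -54.50728828 142.60454395]
```

```bash
python3 -m handwheel '[[-5,2.9,0,0,0,-0.004,30],[0,0,25,0,0,0,30],[0,0,25,0,0,0,30],[0,0,25,0,0,0,30],[0,0,15,0,0,0,30],[0,0,10,0,0,0,30],[0,0,0,0,0,0,30],[0,0,0,0,0,0,30]]';python3 -c "
from h import *
where()"
```

```text
t: 13.68
ee_pos: [0.4817, -0.0498, 0.0426]
tcp_rot: [-0.0, 0.762, 0.647, -0.0]
force: [0.1, -0.5, -0.9]
width: 0.459
grip_force: 25.0
case mm [-29.8 -59.8  42.6] toolY hdg 1.734 tilt z [-0.  0. -1.] F [ 0.1 -0.5 -0.9] w 40.5 g 25.0 t 13.68
```

```bash
python3 -m handwheel '[[1,0,6,0,0,0.005,30],[0,0,5,0,0,0,30],[0,0,4,0,0,0,30],[0,0,3,0,0,0,30],[0,0,2,0,0,0,30],[0,0,0,0,0,0,30]]';python3 -c "
from h import *
where()"
```

```text
t: 14.18
ee_pos: [0.4815, -0.0493, 0.0224]
tcp_rot: [-0.0, 0.764, 0.645, -0.0]
force: [0.2, 0.1, -0.7]
width: 0.455
grip_force: 25.0
case mm [-30.  -59.4  22.4] toolY hdg 1.74 tilt z [-0.  0. -1.] F [ 0.2  0.1 -0.7] w 40.1 g 25.0 t 14.18
```

```bash
python3 -m handwheel '[[0,0,2,0,0,0,30],[0,0,0.5,0,0,0,30],[0,0,0,0,0,0,52],[0,0,0,0,0,0,52],[0,0,0,0,0,0,52],[0,0,0,0,0,0,52],[0,0,-5,0,0,0,52],[0,0,-20,0,0,0,52],[0,0,-30,0,0,0,52],[0,0,-35,0,0,0,52],[0,0,-35,0,0,0,52],[0,0,0,0,0,0,52]]';python3 - <<'E'
from h import *
where()
c=cam('wrist'); save(c,'w5.png')
c=cam('top'); q=cloud(c)-O; q=np.stack([q@CX,q@CY,q[...,2]],-1)*1000
s=(c['z_map']>0)&(abs(q[...,0]+30)<21)&(abs(q[...,1])<118)&(q[...,2]>30)&(q[...,2]<60); print(q[s].min(0).round(1),q[s].max(0).round(1))
E
```

```text
t: 15.18
ee_pos: [0.4845, -0.0499, 0.1506]
tcp_rot: [0.003, 0.765, 0.644, 0.003]
force: [0.1, -1.4, 0.5]
width: 0.59
grip_force: 0.0
case mm [-27.  -59.4 150.6] toolY hdg 1.741 tilt z [ 0.009 -0.001 -1.   ] F [ 0.1 -1.4  0.5] w 52.0 g 0.0 t 15.18
[-49.4 -17.5  30.3] [ -9.5 111.6  48.9]
```

View pics/w5.png

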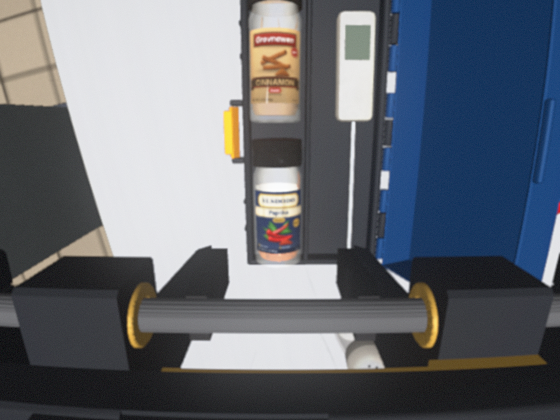

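Both jars lie end to end, jar_a at (275,60) and jar_b at (277,205), with the thermometer in the rear lane at (355,70). Next I'll carry the closed fingers over and behind the lid.

```bash
python3 -m handwheel '[[0,0,-25,0,0,0,0],[8.4,29,0,0,0,0,0],[8.4,29,0,0,0,0,0],[8.4,29,0,0,0,0,0],[8.4,29,0,0,0,0,0],[8.4,29,0,0,0,0,0],[8.4,29,0,0,0,0,0],[8.4,29,0,0,0,0,0],[0,0,0,0,0,0,0],[0,0,0,0,0,0,0]]';python3 - <<'E'
from h import *
where()
c=cam('top'); q=cloud(c)-O; q=np.stack([q@CX,q@CY,q[...,2]],-1)*1000
s=(c['z_map']>0)&(abs(q[...,0]+30)<21)&(abs(q[...,1])<118)&(q[...,2]>32)&(q[...,2]<60); 
for lo,hi in((-118,0),(4,118)):
    m=s&(q[...,1]>lo)&(q[...,1]<hi); print(q[m].min(0).round(1),q[m].max(0).round(1))
E
```

```text
t: 16.12
ee_pos: [0.6915, -0.0251, 0.1678]
tcp_rot: [-0.001, 0.764, 0.645, -0.001]
force: [0.1, 0.0, -0.8]
width: 0.005
grip_force: 0.0
case mm [172.9  -0.  167.8] toolY hdg 1.739 tilt z [-0.003  0.    -1.   ] F [ 0.1  0.  -0.8] w 0.5 g 0.0 t 16.12
[ -48.1 -110.9   32.1] [-10.  -41.8  52.6]Traceback (most recent call last):
  File "<stdin>", line 6, in <module>
    return umr_minimum(a, axis, None, out, keepdims, initial, where)
ValueError: zero-size array to reduction operation minimum which has no identity
```

```bash
python3 -m handwheel '[[0,0,30,0,0,0,0],[0,0,32,0,0,0,0],[0,-10,0,0,0,0,0],[0,-10,0,0,0,0,0],[0,-10,-2,0,0,0,0],[0,-10,-4,0,0,0,0],[0,-9,-5,0,0,0,0],[0,-9,-5,0,0,0,0],[0,0,0,0,0,0,0]]';python3 -c "
from h import *
where()"
```

```text
t: 16.92
ee_pos: [0.6319, -0.0162, 0.1249]
tcp_rot: [-0.001, 0.765, 0.644, -0.001]
force: [0.0, -0.3, 0.7]
width: 0.003
grip_force: 0.0
case mm [112.6  -1.3 124.9] toolY hdg 1.741 tilt z [-0.002  0.    -1.   ] F [ 0.  -0.3  0.7] w 0.3 g 0.0 t 16.92
```

```bash
python3 -m handwheel '[[0,-9,-1,0,0,0,0],[0,-9,-1,0,0,0,0],[0,-8,0,0,0,0,0],[0,-8,0,0,0,0,0],[0,-7,0,0,0,0,0]]';python3 - <<'E'
from h import *
where()
c=cam('top'); q=cloud(c)-O; q=np.stack([q@CX,q@CY,q[...,2]],-1)*1000
for z in range(50,160,10):
    s=(c['z_map']>0)&(q[...,0]<200)&(q[...,0]>-60)&(abs(abs(q[...,1])-105)<12)&(abs(q[...,2]-z)<5)
    if s.sum(): print(z,s.sum(),q[s][:,0].min().round(),q[s][:,0].max().round())
E
```

```text
t: 17.33
ee_pos: [0.5936, -0.0093, 0.1264]
tcp_rot: [0.0, 0.765, 0.645, 0.0]
force: [1.1, -0.9, 3.1]
width: 0.005
grip_force: 1.2
case mm [ 73.8  -1.  126.4] toolY hdg 1.741 tilt z [ 0.001 -0.    -1.   ] F [ 1.1 -0.9  3.1] w 0.4 g 1.2 t 17.33
50 26 -35.0 91.0
60 16 84.0 87.0
70 12 81.0 84.0
80 18 76.0 81.0
90 15 73.0 77.0
100 15 70.0 74.0
110 20 66.0 70.0
120 16 63.0 67.0
130 85 25.0 63.0
140 167 26.0 60.0
150 3 48.0 55.0
```

The lid is following, at about 1.2 rad.

```bash
python3 -m handwheel '[[0,-8,1,0,0,0,0],[0,-8,1,0,0,0,0],[0,-8,2,0,0,0,0],[0,-8,3,0,0,0,0],[0,-8,3,0,0,0,0],[0,-7,4,0,0,0,0],[0,-7,4,0,0,0,0],[0,-6,5,0,0,0,0],[0,-6,5,0,0,0,0]]';python3 -c "
from h import *
where()";python3 -m handwheel '[[0,-6,5,0,0,0,0],[0,-6,6,0,0,0,0],[0,-5,6,0,0,0,0]]';python3 -c "
from h import *
where()"
```

```text
t: 18.13
ee_pos: [0.5279, 0.0026, 0.0976]
tcp_rot: [-0.0, 0.764, 0.645, -0.0]
force: [-0.2, 0.2, 2.1]
width: 0.005
grip_force: 0.9
case mm [ 7.  -0.4 97.6] toolY hdg 1.74 tilt z [-0.001  0.    -1.   ] F [-0.2  0.2  2.1] w 0.5 g 0.9 t 18.13
t: 18.38
ee_pos: [0.5115, 0.0053, 0.0805]
tcp_rot: [-0.0, 0.764, 0.645, -0.0]
force: [0.4, -0.4, 1.2]
width: 0.008
grip_force: 0.5
case mm [-9.7 -0.4 80.5] toolY hdg 1.74 tilt z [-0.  0. -1.] F [ 0.4 -0.4  1.2] w 0.7 g 0.5 t 18.38
```

```bash
python3 -m handwheel '[[0,-8,2,0,0,0,0],[0,-8,4,0,0,0,0],[0,-8,4,0,0,0,0],[0,-6,5,0,0,0,0],[0,-4,4,0,0,0,0],[0,0,0,0,0,0,0]]';python3 -c "
from h import *
where()";python3 -m handwheel '[[0,0,2,0,0,0,0],[0,0,2,0,0,0,0],[0,0,1,0,0,0,0],[0,0,0,0,0,0,0]]';python3 -c "
from h import *
where()"
```

```text
t: 18.88
ee_pos: [0.4769, 0.011, 0.0615]
tcp_rot: [-0.001, 0.764, 0.645, -0.001]
force: [0.1, 0.2, 0.2]
width: 0.008
grip_force: 0.0
case mm [-44.7  -0.6  61.5] toolY hdg 1.74 tilt z [-0.003  0.    -1.   ] F [0.1 0.2 0.2] w 0.7 g 0.0 t 18.88
t: 19.22
ee_pos: [0.4784, 0.0109, 0.0571]
tcp_rot: [-0.0, 0.764, 0.645, -0.0]
force: [0.3, 0.3, 0.1]
width: 0.006
grip_force: 0.1
case mm [-43.3  -0.5  57.1] toolY hdg 1.74 tilt z [-0.001  0.    -1.   ] F [0.3 0.3 0.1] w 0.5 g 0.1 t 19.22
```

```bash
python3 -m handwheel '[[0,-2,1.5,0,0,0,0],[0,-2,1.5,0,0,0,0],[0,-1,1.5,0,0,0,0],[0,0,0,0,0,0,0]]';python3 -c "
from h import *
where()";python3 -m handwheel '[[0,0,1,0,0,0,0],[0,0,1,0,0,0,0],[0,0,0,0,0,0,0]]';python3 -c "
from h import *
where()"
```

```text
t: 19.55
ee_pos: [0.4743, 0.0117, 0.0529]
tcp_rot: [0.0, 0.764, 0.645, 0.0]
force: [-0.8, -0.1, 3.9]
width: 0.002
grip_force: 1.6
case mm [-47.4  -0.5  52.9] toolY hdg 1.74 tilt z [ 0.001  0.    -1.   ] F [-0.8 -0.1  3.9] w 0.1 g 1.6 t 19.55
t: 19.8
ee_pos: [0.4742, 0.0116, 0.0526]
tcp_rot: [0.0, 0.765, 0.645, 0.001]
force: [-2.7, 0.2, 24.3]
width: 0.004
grip_force: 12.0
case mm [-47.5  -0.5  52.6] toolY hdg 1.741 tilt z [ 0.002  0.001 -1.   ] F [-2.7  0.2 24.3] w 0.3 g 12.0 t 19.8
```

It hit a hard stop at the shut height, pressing at 24 N. Next I'll lift off and check.

```bash
python3 -m handwheel '[[0,0,-10,0,0,0,0],[0,0,-30,0,0,0,0],[0,0,-40,0,0,0,0],[0,0,-40,0,0,0,0],[0,0,-40,0,0,0,0],[0,0,-40,0,0,0,0],[0,-12,-10,0,0,0,0],[0,0,0,0,0,0,0],[0,0,0,0,0,0,0]]';python3 - <<'E'
from h import *
where()
for n in('wrist','scene'):
    c=cam(n); q=cloud(c)-O; q=np.stack([q@CX,q@CY,q[...,2]],-1)*1000
    s=(c['z_map']>0)&(abs(q[...,0])<50)&(q[...,1]>10)&(abs(q[...,1])<100)&(q[...,2]>30)&(q[...,2]<90)
    A=np.c_[q[s][:,0],np.ones(s.sum())]; print(n,s.sum(),np.linalg.lstsq(A,q[s][:,2],rcond=None)[0])
    if n=='wrist': save(c,'w6.png')
    else: save(c,'s6.png',(120,150,460,330),2.3)
E
```

```text
t: 20.55
ee_pos: [0.4618, 0.014, 0.2609]
tcp_rot: [0.0, 0.764, 0.645, 0.001]
force: [-0.4, 0.8, -0.9]
width: 0.001
grip_force: 0.0
case mm [-6.010e+01 -2.000e-01  2.609e+02] toolY hdg 1.74 tilt z [ 0.001  0.001 -1.   ] F [-0.4  0.8 -0.9] w 0.1 g 0.0 t 20.55
wrist 8197 [3.25806489e-03 5.21085561e+01]
scene 708 [1.38077547e-03 5.39215930e+01]
```

View pics/s6.png

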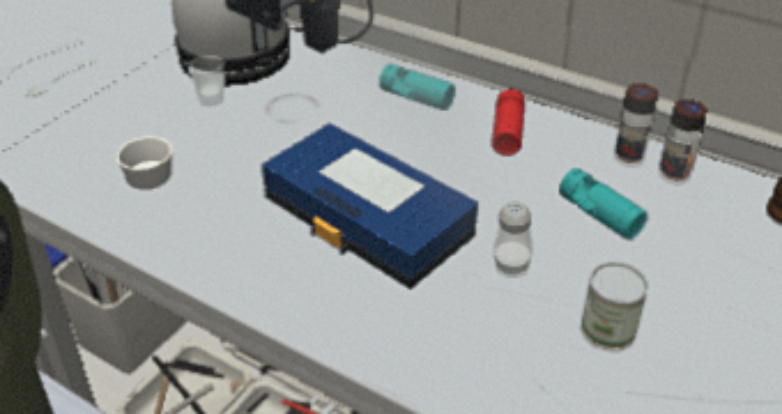

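View pics/w6.png

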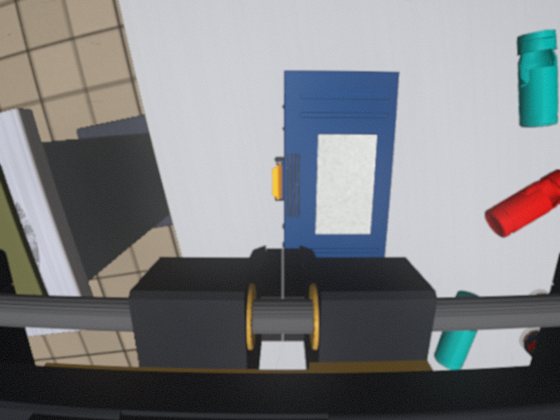

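The lid lies flat at 0.003 rad with the catch over it at scene crop (327,232) and wrist (278,182). The bystanders are all in place and the arm is clear, so I'm handing in.

```bash
python3 -c "
from bench import env
print(env.sign_off())"
```

```text
the job is handed in; nothing more can be done
None
```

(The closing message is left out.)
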